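# Raise the ratchet riser four clicks and stand the tin on it

## Robot

A 6-joint arm with a two-finger parallel gripper is mounted at the origin on a cart in front of the work surface, level with it; the furniture and walls round the work are solid. World frame = base frame: x ahead of the robot, y to its left, z up, the work surface at z = 0. Lengths are in mm, angles in rad, forces in N, time in s.
With the tool pointing down it reaches from about 350 to 975 mm from the base axis. Payload 7.1 kg.
Tool frame: the origin (TCP) lies midway between the tips of the shut fingers; the grasp point (between the pads) lies 19 mm behind it (ctrl.tcp_to_grasp is the distance from the TCP to the grasp point, in mm); z points along the fingers, y is the line along which they close (so a half turn about z gives the same grasp; the last joint's range is limited). The gripper opens to 88 mm and grips with 3 to 60 N. Pads are 20 mm wide; open, the fingers measure 115 mm over their backs; the gripper's body (75 mm by 178 mm) begins 61 mm behind the grasp point.
Start: joints at [-1.342, 0.423, 1.63, -0, 1.089, -0.019], TCP at [153.314, -605.887, 222.675] pointing down, gripper open.
Joint ranges: [-3, 3], [-0.9, 2.11], [0.09, 2.58], [-1.31, 4.45], [0.11, 2.69], [-2.54, 2.54]. Speed limits (rad/s): [2.39, 2.39, 3.01, 3.14, 3.14, 3.14].

## Interface

Orientations are given as a rotation vector (axis times angle).
In Python, from workcell import get_obs, cams, ticket, boxes_of, ctrl gives the robot as it stands.
- The arm moves only by the shell command python3 -m creep 'ROWS' [OPENING]. ROWS is JSON, one flat list of numbers, 4 for each row, row after row: the shift along the world's x, y, z in m, then the turn about the world's z in rad. In form: [tx, ty, tz, spin, tx, ty, tz, spin, ...]. A call has 1 to 10 rows; each row is the pose to reach, as a shift and turn from the pose commanded when the call began; what a row does not reach only later rows make up. A row lasts 1/12 s, in which the tool goes at most 41.7 mm and 7.16 degrees, less where a joint would pass 70% of its speed; a pose out of reach is approached as far as the arm can. A call with a gripper value outside its range is refused whole. OPENING is the opening, from 0 (shut) to 1 (fully open), set as the call begins (- or left out, the last holds). The fingers move at their own pace and stop on an object; the grip force is fixed at half the most. Time passes only in rows, so rows that repeat a pose let the fingers close. It gives the time, the measured TCP pose, the force, the opening and the grip force at its end, in the units of the state.
- get_obs(): the state, without advancing time (a new reading comes with each control period).
- cams.get_image(name): name is "scene" or "side" or "wrist"; returns (picture, depth): 400x640x3 uint8, red, green, blue; 400x640 float32, mm along the optical axis (not along the pixel's ray), 0 where there is no reading.
- cams.get_calibration(name): a dict with "mtx" (3x3 intrinsics, pixels), "R" (3x3) and "t" (3): a world point X has camera coordinates R X + t; the wrist camera has in their place "mount" (4x4, takes a point from camera to tool coordinates, whose origin is the TCP and whose axes are the flange's). Camera axes: x right, y down, z forward; pixel columns grow to the right and rows downward; lengths in mm; the calibration is good to about 2 mm. A picture is of the moment at which its call begins: read the wrist's pose just before it. get_calibration takes no time and is no camera call.
- ticket.close_job(): hands the job in; it is judged then, once.
Trained networks look in the newest picture that a camera, given by its name, has taken for a name from the list of things; names that differ only in an ending like _2 or _b are one class to them, and where a whole thing is asked for, a point or a joint stands for the part that bears it (a point fixed in the world has none). Each returns a list of dicts, best first, with "score" (0 to 1); they miss things now and then, are a little off and sometimes report something else, mostly with a low value. They report only what shows in the picture. A call takes as long as a camera call. They do not tell look-alikes from the thing itself.
- boxes_of(camera, target): "centre" ([column, row] in pixels, amid what is visible of it).
The state is a dict: "t": time; "qpos": joint angles; "qvel": joint speeds; "joint_torque": joint torques, N m; "ee_pos": TCP position; "orientation": TCP orientation; "ft_force": force on the tool from outside, world axes, zero at the start; "moment": the same for the moment, N m; "width": finger opening in mm; "grasp_force": force on a finger pad.
Only numpy, scipy, OpenCV 4.12 (cv2) and the standard library are available. Lean on these libraries where they do the work, as an engineer would, in place of code of your own. Each camera call takes 0.05 s, during which the arm holds its last target. There are 200 camera calls.

## Task

Lift the platform of the red ratchet riser by exactly four clicks from its lowest position, and let it down gently until its pawl carries it on that notch. Then stand the soup tin upright on the middle of the platform and let go. Do not force the platform down against the pawl, and leave the other things where they are.

Things in the scene. Friction and masses are not known exactly. Their poses are not given: they have to be found in the camera images.
- stand: foot and sleeve of the ratchet riser, fixed to the worktop: dark foot plate 130 x 130 mm, 10 mm high, with a red square sleeve 50 x 50 mm on its middle, up to 120 mm above the worktop. Origin: centre of the underside, on the worktop; z up; the platform's 64 mm short side runs along x, its 110 mm long side along y.
- riser: the riser's column and platform; slides straight up in the sleeve by at most 100 mm, starts fully down. Platform: aluminium with black rubber top, 64 mm along x, 110 along y, 16 thick in all, on a 22 mm square steel column with a 36 mm round collar 6 mm high just under the platform. Origin: centre of the platform's top face, 150 mm above the worktop when fully down. Mass 0.28 to 0.46 kg.
- column (a point): point on the column's axis 18 mm below the platform top (moves with the riser). Six notches lie on the column's +x face inside the sleeve, unevenly spaced 11 to 16 mm apart; the first clicks 13 to 29 mm above the lowest position, differently each time, so they must be counted by feel. The first 3 mm of lift are always free. A notch holds within 1 mm of where it clicked.
- pawl_box (a point): brass cap of the dark pawl box that sticks out 22 mm from the sleeve's +x side, 97 mm up. Lifting takes 3 to 6 N on free stretches; a tooth adds 5 to 8 N over 6 mm of lift, which then falls away; the pawl snaps in (click) at most 4 mm after. Past a click the platform sinks back to that notch, no further; there is no release. The pawl may carry 35 N at most.
- tin: soup tin with a teal and white label, 58 mm diameter, 72 mm high, 0.13 to 0.25 kg, standing on the worktop. Origin: centre of its underside; z up.
- honey_jar: glass jar of honey with a white lid, 60 mm wide, 99 mm high, a bystander; it and the tin swap places from time to time. Origin: centre of its underside.
- orange_mug: orange plastic mug, 80 mm diameter, 98 mm high, a bystander. Origin: at its underside.
- garlic: garlic bulb, 50 mm, a bystander. Origin: centre of its underside.
- water_bottle: large clear cooler bottle with a pump, 275 mm diameter, 600 mm tall, fixed and always in the same place to the right of the riser; swing the arm past it on the robot's side. Origin: centre of its underside.
Not all that is in view belongs to the job. Leave any green or purple look-alike of the tin alone.

How it is judged:
By the outcome, as a careful person would: the job done as asked, in the order asked, and still so for the second after the job is handed in, with the robot touching nothing.
It also fails if it takes over 72 s, if anything falls off the work surface, if the arm or the gripper's body presses on something with over 40 N, if the wrist force passes 120 N, or if a joint passes its speed limit or range.

## Working session

There is one attempt and no reset: what is moved stays moved. The work goes in short steps, Python scripts to look and compute and a shell command to move; the robot and the scene stay as the last step left them, time stands still between calls to the robot, and variables do not carry over. Pictures are saved under pics/ and viewed, at most 10 in all, crops included, and the job is handed in when it is done.

```bash
mkdir -p pics; cat > h.py <<'E'
import numpy as np, cv2
from workcell import get_obs, cams, ticket, boxes_of, ctrl
from scipy.spatial.transform import Rotation as Ro
def cam(n):
    c=cams.get_calibration(n)
    if 'R' in c: return np.array(c['mtx']),np.array(c['R']),np.array(c['t']).ravel()
    o=get_obs(); M=np.array(c['mount']); Rt=Ro.from_rotvec(o['orientation']).as_matrix()
    A=Rt@M[:3,:3]; p=Rt@M[:3,3]+np.array(o['ee_pos'])
    return np.array(c['mtx']),A.T,-A.T@p
def world(K,R,t,u,v,d):
    x=np.stack([(u-K[0,2])/K[0,0]*d,(v-K[1,2])/K[1,1]*d,d*np.ones_like(u)],-1)
    return (x-t)@R
def cloud(n,dep,C):
    v,u=np.mgrid[:400,:640].astype(float)
    return world(*C,u,v,dep)
def save(n,img): cv2.imwrite('pics/'+n+'.png',cv2.cvtColor(img,cv2.COLOR_RGB2BGR))
E
cat > a.py <<'E'
from h import *
np.set_printoptions(precision=1,suppress=True)
for n in ['scene','side']:
    C=cam(n); im,d=cams.get_image(n); save(n+'0',im); W=cloud(n,d,C); np.savez(n,im=im,d=d,W=W)
    for k in ['stand','riser','column','pawl_box','tin','honey_jar','orange_mug','garlic','water_bottle']:
        for b in boxes_of(n,k)[:3]:
            u,v=b['centre']; print(n,k,np.array([u,v]),round(b['score'],2),W[min(399,int(v)),min(639,int(u))])
o=get_obs();print(o['t'],o['ee_pos'],o['orientation'],o['ft_force'],o['width'])
E
python3 a.py
```

```text
scene stand [329.1 187.6] 0.91 [533.3  78.1  94.6]
scene riser [330.2 169.9] 0.77 [559.6  62.7 148. ]
scene column [327.6 168.7] 0.94 [563.6  70.7 153.2]
scene pawl_box [330.  186.3] 0.61 [535.4  73.6  93.9]
scene pawl_box [263.  245.9] 0.19 [443.2 328.  103.2]
scene tin [259.2 214.1] 0.89 [554.1 300.6  70.3]
scene tin [226.9 233.5] 0.88 [536.7 409.   74.8]
scene tin [288.3 215. ] 0.7 [512.3 224.6  72. ]
scene honey_jar [266.3 246.4] 0.93 [437.1 321.6 102.4]
scene orange_mug [431.8 195.5] 0.71 [ 402.6 -227.9   13.7]
scene garlic [394.7 213.7] 0.74 [389.7 -74.9  41.8]
scene water_bottle [394.4 212.7] 0.21 [392.1 -76.1  43.3]
side stand [342.1 212. ] 0.69 [540.2   5.6 146. ]
side riser [342.1 195.3] 0.69 [554.   50.6 151.1]
side column [339.2 195.5] 0.83 [546.7  53.3 150. ]
side pawl_box [336.7 210.8] 0.63 [537.   40.8  93.7]
side tin [321.3 171.2] 0.95 [536.5 187.9  69.5]
side tin [319.  141.8] 0.93 [561.1 297.5  66.5]
side tin [307.6 118.5] 0.56 [548.6 395.   67.8]
side honey_jar [286.  142.7] 0.74 [459.5 301.1  92.7]
side orange_mug [303.6 318.8] 0.89 [ 381.6 -191.7    4.7]
side garlic [296.6 277.7] 0.58 [389.6 -91.8  35.3]
1.0 [ 153.3 -605.9  222.7] [ 3.1  0.4 -0. ] [-0.2 -0.3  0.2] 88.00310847920598
```

View pictures.

View pics/scene0.png

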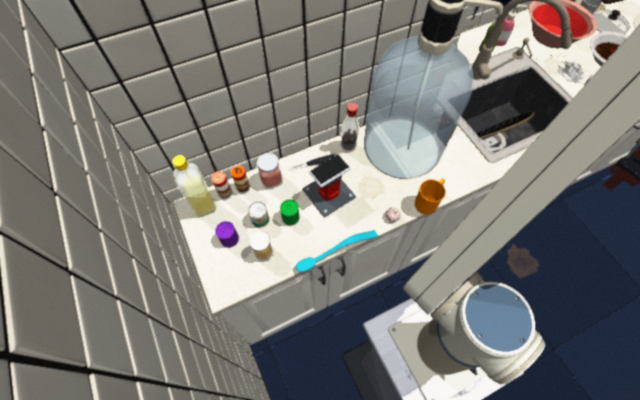

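View pics/side0.png

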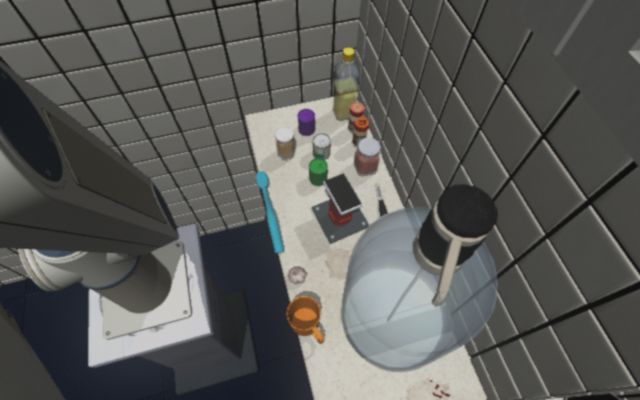

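```bash
cat > b.py <<'E'
import numpy as np,cv2
np.set_printoptions(precision=1,suppress=True)
for n in ['scene','side']:
    Z=np.load(n+'.npz'); W=Z['W'];d=Z['d']
    x,y,z=W[...,0],W[...,1],W[...,2]
    def top(name,lo,hi,bx):
        m=(d>0)&(z>lo)&(z<hi)&(x>bx[0])&(x<bx[1])&(y>bx[2])&(y<bx[3])
        if m.sum()<8: print(n,name,m.sum());return
        P=W[m]; (c,s,a)=cv2.minAreaRect(P[:,:2].astype(np.float32))
        print(n,name,m.sum(),np.array(c),np.array(s),round(a,1),'z',np.median(P[:,2]),'ext',P.min(0),P.max(0), 'rgb',np.median(Z['im'][m],0))
    top('plat',138,162,(480,640,-60,160))
    for nm,b in dict(t1=(480,620,140,250),t2=(500,620,255,350),t3=(480,620,360,460)).items(): top(nm,60,82,b)
    top('jar',88,108,(390,500,260,380)); top('mug',85,106,(300,520,-330,-120));top('pawl',80,115,(480,640,-60,160))
Z=[np.load(n+'.npz')['im'] for n in('scene','side')]
c=[cv2.resize(Z[0][190:270,200:320],(720,480),interpolation=2)[...,::-1]]
cv2.imwrite('pics/crop.png',c[0])
E
python3 b.py
```

```text
scene plat 718 [560.2  63. ] [ 65.8 110.8] 8.6 z 150.5942500784459 ext [521.1   6.1 138. ] [596.  121.5 156.6] rgb [38. 40. 39.]
scene t1 279 [536.2 210.7] [54.3 56. ] 66.1 z 70.52264284793797 ext [507.2 183.2  60. ] [564.2 238.6  77. ] rgb [ 17. 187.  66.]
scene t2 295 [571.8 299.1] [55.6 59.1] 81.8 z 70.12416206991495 ext [541.7 271.7  60.1] [602.5 326.8  79.8] rgb [229. 229. 225.]
scene t3 309 [551.  408.6] [56.4 57.8] 70.1 z 70.42229629776082 ext [521.1 379.4  60. ] [580.7 435.   77.1] rgb [146.  56. 196.]
scene jar 319 [462.5 330.9] [53.  55.9] 68.6 z 100.05064882416484 ext [434.3 303.7  89.4] [490.1 359.2 106.1] rgb [249. 248. 246.]
scene mug 344 [ 425.6 -219.2] [179.3 163.8] 81.7 z 95.18632136321952 ext [ 346.2 -319.7   85.1] [ 519.4 -142.3  106. ] rgb [205.5 186.  151. ]
scene pawl 77 [535.9  61.3] [50.7 15.3] 83.7 z 94.82920815148688 ext [530.6  35.5  80.1] [546.3  86.7 114.7] rgb [88. 18. 15.]
side plat 916 [558.5  61.1] [ 65.  112.4] 10.2 z 149.11339867649062 ext [520.    2.3 138.5] [597.9 119.5 154.3] rgb [51. 51. 49.]
side t1 274 [532.9 208. ] [57.4 53.4] 73.8 z 68.55767637895015 ext [505.3 178.7  60.7] [561.3 237.1  76. ] rgb [ 59. 131.  71.]
side t2 247 [568.8 296.6] [57.7 52.4] 74.4 z 68.36085832367638 ext [541.  268.4  60.2] [596.6 324.8  75.9] rgb [171. 172. 171.]
side t3 230 [548.3 404.6] [57.3 55. ] 57.8 z 68.49916835821581 ext [520.4 376.4  60. ] [576.7 435.7  74.4] rgb [ 99.  55. 134.]
side jar 250 [459.6 327.8] [57.6 55.2] 75.2 z 98.1209090035374 ext [432.8 299.7  88. ] [487.6 358.1 104.5] rgb [203. 202. 201.]
side mug 327 [ 444.3 -227.2] [104.7 208.3] 54.9 z 94.92429089274101 ext [ 344.7 -329.9   85.1] [ 499.5 -159.8  105.7] rgb [136. 109.  60.]
side pawl 47 [559.5  70.2] [78.4 48.4] 30.7 z 92.61098491661559 ext [528.2  29.3  80.8] [605.6  79.7 114.3] rgb [72. 53. 51.]
```

Scene picture: black platform at (329,169). Three tins: green (289,211), purple (227,234), and one with a white/teal label (259,213). The jar with the white lid is at (262,245). The task tin should be the one at (259,213), which I confirm in the crop.

View pics/crop.png

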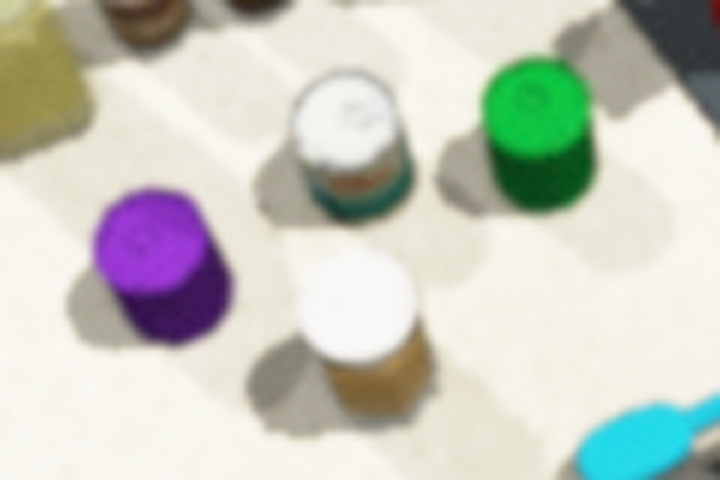

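```bash
cat > c.py <<'E'
from h import *
np.set_printoptions(precision=1,suppress=True)
def ray(n,u,v,z=0):
    K,R,t=cam(n); c=-R.T@t; d=R.T@np.linalg.inv(K)@[u,v,1]; return c+d*(z-c[2])/d[2]
print('bottle',ray('scene',403,148),ray('scene',365,140),ray('scene',441,155),ray('side',395,312),ray('side',343,300))
W=np.load('scene.npz')['W'].reshape(-1,3); V=np.load('side.npz')['W'].reshape(-1,3); A=np.vstack([W,V])
print('zmax grid rows x=400.., cols y=140..460 step 20')
for x in range(420,700,20): print(x,[int(np.percentile(q,95)) if len(q:=A[(abs(A[:,0]-x)<10)&(abs(A[:,1]-y)<10)&(A[:,2]<500)][:,2]) else -1 for y in range(0,480,20)])
o=get_obs();R=Ro.from_rotvec(o['orientation']).as_matrix();print(R,np.degrees(np.arctan2(R[1,1],R[0,1])),o['qpos'],ctrl.tcp_to_grasp)
E
python3 c.py
```

```text
bottle [ 608.8 -252.     0. ] [ 697.5 -148.8    0. ] [ 525.4 -355.5    0. ] [ 615.6 -240.5    0. ] [ 494.8 -174.2    0. ]
zmax grid rows x=400.., cols y=140..460 step 20
420 [3, 4, 3, 3, 3, 4, 4, 4, 4, 4, 3, 4, 4, 4, 4, 4, 5, 3, 4, 3, 6, 4, 3, 4]
440 [3, 3, 3, 5, 4, 3, 3, 4, 3, 4, 3, 4, 4, 4, 5, 97, 101, 101, 97, 3, 5, 5, 4, 4]
460 [3, 3, 4, 3, 3, 3, 3, 4, 3, 4, 3, 4, 4, 3, 3, 100, 103, 102, 104, 3, 4, 6, 4, 5]
480 [4, 3, 3, 3, 3, 9, 8, 5, 3, 3, 3, 4, 4, 4, 3, 99, 102, 103, 102, 5, 5, 4, 3, 4]
500 [11, 12, 13, 12, 14, 16, 12, 4, 3, 3, 65, 68, 4, 4, 4, 5, 44, 3, 4, 5, 4, 5, 4, 5]
520 [13, 13, 15, 146, 150, 151, 146, 4, 3, 69, 72, 71, 71, 4, 4, 4, 3, 2, 3, 61, 71, 71, 4, 3]
540 [149, 151, 151, 152, 152, 152, 149, 4, 3, 72, 74, 73, 72, 4, 68, 72, 69, 4, 4, 71, 73, 73, 70, 4]
560 [149, 152, 152, 152, 152, 152, 151, 4, 5, 68, 73, 74, 71, 62, 72, 72, 74, 5, 4, 71, 73, 74, 71, 4]
580 [145, 152, 152, 153, 153, 152, 152, 7, 4, 1, 1, 2, 4, 39, 73, 73, 72, 4, 6, 67, 72, 75, 4, 5]
600 [10, 151, 151, 147, 68, 13, 14, 13, 5, 5, 5, 3, 4, 4, 71, 72, 73, 5, 4, 3, 2, 1, 4, 4]
620 [11, 12, 13, 12, 12, 13, 13, 8, 4, 4, 3, 3, 5, 3, 2, 2, 3, 5, 3, 3, 5, 3, 4, 4]
640 [-1, 8, 2, 1, 3, 3, 4, 3, 3, 3, 4, 3, 4, 4, 4, 4, 4, 4, 4, 4, 5, 4, 4, 4]
660 [-1, 4, 1, 1, 2, 4, 4, 4, 3, 100, 110, 110, 103, 4, 4, 4, 5, 4, 4, 4, 184, 204, 211, 206]
680 [20, 22, 19, 18, 11, 3, 4, 3, 4, 110, 112, 113, 112, 5, 99, 106, 106, 77, 105, 104, 192, 262, 268, 267]
[[ 1.   0.2 -0. ]
 [ 0.2 -1.  -0. ]
 [-0.   0.  -1. ]] -75.8001428501024 [-1.3  0.4  1.6 -0.   1.1 -0. ] 18.700000000000003
```

The crop shows a white top over a teal label with no green or purple body, so that is the tin. It stands at (570,298) with its top at about 70 mm. First I swing to a point above the riser, passing the bottle on the robot's side.

```bash
python3 -m creep '[0.0175,0.036,0.004,0.12,0.035,0.072,0.008,0.24,0.0525,0.108,0.012,0.36,0.07,0.144,0.016,0.48,0.0875,0.18,0.02,0.6,0.105,0.216,0.024,0.72,0.1225,0.252,0.028,0.84,0.14,0.288,0.032,0.96,0.1575,0.324,0.036,1.08,0.175,0.36,0.04,1.2]' 1
python3 -m creep '[0.018,0.0365,0,0.07,0.036,0.073,0,0.14,0.054,0.1095,0,0.21,0.072,0.146,0,0.287,0.0985,0.173,0,0.287,0.125,0.2,0,0.287,0.1515,0.227,0,0.287,0.178,0.254,0,0.287,0.2045,0.281,0,0.287,0.231,0.308,0,0.287]' 1
python3 -m creep '[0,0,0,0,0,0,0,0]'
cat > d.py <<'E'
from h import *
np.set_printoptions(precision=1,suppress=True)
C=cam('wrist'); im,d=cams.get_image('wrist'); save('wrist1',im); W=cloud('wrist',d,C)
m=(d>0)&(W[...,2]>140)&(W[...,2]<165)&(abs(W[...,0]-559)<80)&(abs(W[...,1]-62)<90)
P=W[m]; print(m.sum(),cv2.minAreaRect(P[:,:2].astype(np.float32)),np.median(P[:,2]))
o=get_obs();R=Ro.from_rotvec(o['orientation']).as_matrix();print(np.degrees(np.arctan2(R[1,1],R[0,1])),o['ee_pos'],o['ft_force'],o['qpos'])
E
python3 d.py
```

```text
t: 1.83
ee_pos: [328.7, -244.2, 263.2]
orientation: [2.347, 2.086, 0.0]
ft_force: [1.4, -1.0, -0.4]
width: 87.9
grasp_force: 0.0
t: 2.67
ee_pos: [560.4, 63.9, 262.7]
orientation: [2.031, 2.396, 0.0]
ft_force: [0.4, -1.6, -0.1]
width: 87.7
grasp_force: 0.0
t: 2.83
ee_pos: [560.0, 63.4, 262.2]
orientation: [-2.029, -2.398, 0.001]
ft_force: [-0.2, -0.9, -0.7]
width: 87.8
grasp_force: 0.0
8428 ((559.15673828125, 62.61504364013672), (64.09481811523438, 108.79520416259766), 9.336024284362793) 150.6655829968181
9.471769197130834 [559.   62.4 262.2] [-0.5 -0.2  0. ] [ 0.1  0.3  1.7 -0.   1.1 -0.1]
```

View pics/wrist1.png

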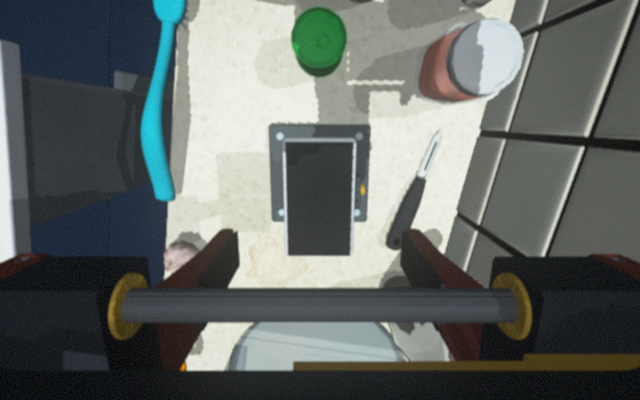

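Wrist view: the platform, at about (320,198), is centred and square between the fingers. The brass pawl cap at (362,188) is on the far side, +x. I descend and grip the platform's long edges.

```bash
python3 -m creep '[0,0,-0.035,0,0,0,-0.07,0,0,0,-0.105,0,0,0,-0.125,0,0,0,-0.137,0,0,0,-0.137,0]' 1
python3 -m creep '[0,0,0,0,0,0,0,0,0,0,0,0,0,0,0,0,0,0,0,0,0,0,0,0]' 0.5
```

```text
t: 3.38
ee_pos: [557.0, 60.9, 123.6]
orientation: [-2.031, -2.392, 0.005]
ft_force: [-0.6, -0.5, 0.2]
width: 87.9
grasp_force: 0.0
t: 3.88
ee_pos: [559.9, 62.1, 127.1]
orientation: [2.031, 2.395, 0.002]
ft_force: [-2.5, -1.2, 7.7]
width: 63.9
grasp_force: 30.0
```

```bash
cat > /tmp/f.sh <<'E'
awk '/ee_pos/{z=$4} /^t:/{t=$2} /ft_force/{f=$0} /width/{w=$2} /grasp_force/{print t,z,f,w,$2}'
E
(python3 -m creep '[0,0,0.0015,0,0,0,0.0015,0]'
python3 -m creep '[0,0,0.0015,0,0,0,0.0015,0]'
python3 -m creep '[0,0,0.0015,0,0,0,0.0015,0]'
python3 -m creep '[0,0,0.0015,0,0,0,0.0015,0]'
python3 -m creep '[0,0,0.0015,0,0,0,0.0015,0]'
python3 -m creep '[0,0,0.0015,0,0,0,0.0015,0]'
python3 -m creep '[0,0,0.0015,0,0,0,0.0015,0]'
python3 -m creep '[0,0,0.0015,0,0,0,0.0015,0]'
python3 -m creep '[0,0,0.0015,0,0,0,0.0015,0]'
python3 -m creep '[0,0,0.0015,0,0,0,0.0015,0]') | sh /tmp/f.sh
```

```text
4.05 127.8] ft_force: [3.3, -0.1, -1.9] 63.7 30.0
4.22 128.9] ft_force: [2.8, -1.3, -1.4] 64.2 30.0
4.38 130.4] ft_force: [3.1, -1.5, -1.6] 64.4 30.0
4.55 132.0] ft_force: [4.9, -2.5, -1.9] 64.0 30.0
4.72 133.5] ft_force: [4.5, -2.3, -2.0] 63.9 30.0
4.88 135.0] ft_force: [5.3, -2.0, -1.4] 63.9 30.0
5.05 136.3] ft_force: [5.5, -1.8, -5.5] 64.2 30.0
5.22 137.5] ft_force: [7.3, -2.0, -6.8] 63.5 30.0
5.38 138.9] ft_force: [8.2, -1.6, -8.3] 63.9 30.0
5.55 140.3] ft_force: [7.0, -0.9, -7.5] 63.8 30.0
```

```bash
(python3 -m creep '[0.0005,0,0.001,0,0.0005,0,0.001,0]'
python3 -m creep '[0,0,0.001,0,0,0,0.001,0]'
python3 -m creep '[0,0,0.001,0,0,0,0.001,0]'
python3 -m creep '[0,0,0.001,0,0,0,0.001,0]'
python3 -m creep '[0,0,0.001,0,0,0,0.001,0]'
python3 -m creep '[0,0,0.001,0,0,0,0.001,0]'
python3 -m creep '[0,0,0.001,0,0,0,0.001,0]'
python3 -m creep '[0,0,0.001,0,0,0,0.001,0]'
python3 -m creep '[0,0,0.001,0,0,0,0.001,0]'
python3 -m creep '[0,0,0.001,0,0,0,0.001,0]') | sh /tmp/f.sh
```

```text
5.72 141.3] ft_force: [4.5, -0.7, -6.8] 63.6 30.0
5.88 142.6] ft_force: [3.4, -2.2, -2.7] 63.7 30.0
6.05 144.2] ft_force: [2.0, -1.9, 1.6] 63.6 30.0
6.22 144.9] ft_force: [3.7, -1.8, -2.1] 64.1 30.0
6.38 145.8] ft_force: [2.7, -2.2, -2.0] 63.6 30.0
6.55 146.8] ft_force: [3.9, -2.3, -2.8] 63.6 30.0
6.72 147.8] ft_force: [3.1, -1.6, -2.0] 64.0 30.0
6.88 148.8] ft_force: [4.0, -2.5, -3.9] 64.1 30.0
7.05 149.9] ft_force: [3.7, -2.9, -2.5] 63.7 30.0
7.22 150.8] ft_force: [3.4, -2.7, -2.1] 63.8 30.0
```

```bash
(python3 -m creep '[0.0003,0,0.001,0,0.0003,0,0.001,0]'
python3 -m creep '[0,0,0.001,0,0,0,0.001,0]'
python3 -m creep '[0,0,0.001,0,0,0,0.001,0]'
python3 -m creep '[0,0,0.001,0,0,0,0.001,0]'
python3 -m creep '[0,0,0.001,0,0,0,0.001,0]'
python3 -m creep '[0,0,0.001,0,0,0,0.001,0]'
python3 -m creep '[0,0,0.001,0,0,0,0.001,0]'
python3 -m creep '[0,0,0.001,0,0,0,0.001,0]'
python3 -m creep '[0,0,0.001,0,0,0,0.001,0]'
python3 -m creep '[0,0,0.001,0,0,0,0.001,0]'
python3 -m creep '[0,0,0.001,0,0,0,0.001,0]'
python3 -m creep '[0,0,0.001,0,0,0,0.001,0]'
python3 -m creep '[0,0,0.001,0,0,0,0.001,0]'
python3 -m creep '[0,0,0.001,0,0,0,0.001,0]'
python3 -m creep '[0,0,0.001,0,0,0,0.001,0]') | sh /tmp/f.sh
```

```text
7.38 151.7] ft_force: [2.5, -2.3, -2.5] 64.2 30.0
7.55 152.5] ft_force: [2.9, -2.4, -4.9] 63.6 30.0
7.72 153.4] ft_force: [3.9, -2.3, -7.4] 64.2 30.0
7.88 154.5] ft_force: [2.6, -2.4, -8.9] 63.6 30.0
8.05 155.6] ft_force: [2.8, -2.6, -8.3] 63.8 30.0
8.22 156.7] ft_force: [2.0, -1.8, -8.7] 63.8 30.0
8.38 158.0] ft_force: [1.3, -1.7, -5.1] 63.8 30.0
8.55 159.3] ft_force: [-1.5, -2.6, -0.4] 63.7 30.0
8.72 160.3] ft_force: [-3.2, -3.0, 1.7] 63.7 30.0
8.88 160.8] ft_force: [-2.2, -3.4, -2.4] 63.8 30.0
9.05 161.6] ft_force: [-2.4, -2.9, -2.2] 63.9 30.0
9.22 162.6] ft_force: [-2.3, -1.3, -2.2] 64.0 30.0
9.38 163.7] ft_force: [-3.0, -3.5, -2.4] 63.9 30.0
9.55 164.5] ft_force: [-2.7, -2.5, -5.4] 63.6 30.0
9.72 165.4] ft_force: [-2.1, -2.3, -7.3] 63.8 30.0
```

```bash
(python3 -m creep '[-0.0002,0,0.001,0,-0.0002,0,0.001,0]'
python3 -m creep '[0,0,0.001,0,0,0,0.001,0]'
python3 -m creep '[0,0,0.001,0,0,0,0.001,0]'
python3 -m creep '[0,0,0.001,0,0,0,0.001,0]'
python3 -m creep '[0,0,0.001,0,0,0,0.001,0]'
python3 -m creep '[0,0,0.001,0,0,0,0.001,0]'
python3 -m creep '[0,0,0.001,0,0,0,0.001,0]'
python3 -m creep '[0,0,0.001,0,0,0,0.001,0]'
python3 -m creep '[0,0,0.001,0,0,0,0.001,0]'
python3 -m creep '[0,0,0.001,0,0,0,0.001,0]') | sh /tmp/f.sh
```

```text
9.88 166.6] ft_force: [-0.3, -1.7, -7.8] 64.1 30.0
10.05 167.7] ft_force: [-1.3, -2.5, -8.3] 63.9 30.0
10.22 168.8] ft_force: [-0.3, -2.3, -8.7] 63.6 30.0
10.38 170.2] ft_force: [-1.9, -3.8, -4.7] 63.9 30.0
10.55 171.4] ft_force: [-4.9, -3.3, -1.1] 63.9 30.0
10.72 172.3] ft_force: [-3.5, -2.6, -0.6] 63.8 30.0
10.88 173.0] ft_force: [-3.3, -3.6, -2.2] 63.5 30.0
11.05 173.8] ft_force: [-3.3, -2.4, -2.1] 64.1 30.0
11.22 174.7] ft_force: [-4.0, -4.0, -2.5] 63.8 30.0
11.38 175.8] ft_force: [-4.0, -3.5, -3.6] 63.7 30.0
```

```bash
(python3 -m creep '[-0.0003,0,0.001,0,-0.0003,0,0.001,0]'
python3 -m creep '[0,0,0.001,0,0,0,0.001,0]'
python3 -m creep '[0,0,0.001,0,0,0,0.001,0]'
python3 -m creep '[0,0,0.001,0,0,0,0.001,0]'
python3 -m creep '[0,0,0.001,0,0,0,0.001,0]'
python3 -m creep '[0,0,0.001,0,0,0,0.001,0]'
python3 -m creep '[0,0,0.001,0,0,0,0.001,0]'
python3 -m creep '[0,0,0.001,0,0,0,0.001,0]') | sh /tmp/f.sh
```

```text
11.55 176.9] ft_force: [-2.1, -3.3, -3.3] 64.1 30.0
11.72 177.6] ft_force: [-0.9, -3.8, -5.3] 63.4 30.0
11.88 178.6] ft_force: [0.8, -3.3, -7.2] 63.9 30.0
12.05 179.7] ft_force: [0.7, -3.0, -7.8] 63.9 30.0
12.22 180.8] ft_force: [1.9, -2.7, -9.5] 63.8 30.0
12.38 182.0] ft_force: [1.5, -3.4, -7.6] 63.7 30.0
12.55 183.4] ft_force: [0.9, -4.0, -2.9] 63.9 30.0
12.72 184.5] ft_force: [-0.4, -3.0, -0.1] 63.4 30.0
```

```bash
(python3 -m creep '[0,0,0.001,0,0,0,0.001,0]'
python3 -m creep '[0,0,0.001,0,0,0,0.001,0]'
python3 -m creep '[0,0,0.001,0,0,0,0.001,0]'
python3 -m creep '[0,0,0.001,0,0,0,0.001,0,0,0,0.001,0]'
python3 -m creep '[0,0,-0.001,0,0,0,-0.001,0]'
python3 -m creep '[0,0,-0.001,0,0,0,-0.001,0]'
python3 -m creep '[0,0,-0.001,0,0,0,-0.001,0]') | sh /tmp/f.sh
```

```text
12.88 185.3] ft_force: [0.1, -3.6, 0.6] 63.6 30.0
13.05 185.9] ft_force: [0.6, -3.1, -2.0] 63.6 30.0
13.22 186.8] ft_force: [1.4, -3.4, -2.8] 63.8 30.0
13.47 187.8] ft_force: [2.1, -3.9, -2.8] 63.9 30.0
13.63 186.7] ft_force: [3.2, -3.4, -4.2] 63.7 30.0
13.8 185.6] ft_force: [3.1, -3.5, -3.5] 63.8 30.0
13.97 185.1] ft_force: [0.9, -4.6, 1.6] 63.7 30.0
```

```bash
(python3 -m creep '[0,0,-0.0004,0,0,0,-0.0004,0,0,0,-0.0004,0]'
python3 -m creep '[0,0,0,0,0,0,0,0]') | sh /tmp/f.sh
```

```text
14.22 185.0] ft_force: [0.3, -4.7, 6.0] 63.7 30.0
14.38 185.0] ft_force: [-0.9, -4.6, 6.3] 63.8 30.0
```

```bash
(python3 -m creep '[0,0,0,0,0,0,0,0,0,0,0,0,0,0,0,0]' 1
python3 -m creep '[0,0,0.03,0,0,0,0.065,0,0,0,0.1,0,0,0,0.1,0,0,0,0.1,0]' 1) | sh /tmp/f.sh
cat > d.py <<'E'
from h import *
np.set_printoptions(precision=1,suppress=True)
C=cam('wrist'); im,d=cams.get_image('wrist'); save('wrist2',im); W=cloud('wrist',d,C)
m=(d>0)&(W[...,2]>190)&(W[...,2]<225)&(abs(W[...,0]-559)<80)&(abs(W[...,1]-62)<90)
P=W[m]; print(m.sum(),cv2.minAreaRect(P[:,:2].astype(np.float32)),np.median(P[:,2]))
m=(d>0)&(W[...,2]>62)&(W[...,2]<82)&(abs(W[...,0]-570)<45)&(abs(W[...,1]-298)<45)
P=W[m]; print(m.sum(),P.min(0) if len(P) else 0,P.max(0) if len(P) else 0)
o=get_obs();R=Ro.from_rotvec(o['orientation']).as_matrix();print(np.degrees(np.arctan2(R[1,1],R[0,1])),o['ee_pos'],o['ft_force'],o['qpos'])
E
python3 d.py
```

```text
14.72 184.0] ft_force: [0.9, 0.4, 0.6] 86.2 0.0
15.13 286.2] ft_force: [-0.1, -0.2, -0.4] 87.7 0.0
10715 ((559.1832275390625, 62.379024505615234), (64.17566680908203, 108.99502563476562), 9.496525764465332) 208.72294339022812
0 0 0
9.40331651702505 [559.5  62.3 284.4] [ 0.4 -0.5 -0.2] [ 0.1  0.3  1.7  0.   1.2 -0.1]
```

```bash
(python3 -m creep '[0.002,0.039,0,0,0.004,0.078,0,0,0.006,0.117,0,0,0.008,0.156,-0.01,0,0.01,0.195,-0.03,0,0.011,0.236,-0.06,0,0.011,0.236,-0.08,0,0.011,0.236,-0.08,0]' 1) | sh /tmp/f.sh
cat > e.py <<'E'
from h import *
np.set_printoptions(precision=1,suppress=True)
C=cam('wrist'); im,d=cams.get_image('wrist'); save('wrist3',im); W=cloud('wrist',d,C)
m=(d>0)&(W[...,2]>64)&(W[...,2]<82)&(abs(W[...,0]-570)<45)&(abs(W[...,1]-298)<45)
P=W[m]; print(m.sum(),P.min(0),P.max(0),cv2.minEnclosingCircle(P[:,:2].astype(np.float32)),np.median(P[:,2]))
o=get_obs();print(o['ee_pos'],o['ft_force'])
E
python3 e.py
```

```text
15.85 196.5] ft_force: [-0.6, -0.2, -0.5] 87.7 0.0
2906 [541.1 270.6  64.3] [598.3 327.1  74.1] ((569.6912231445312, 298.7085876464844), 28.71599769592285) 69.63671248040842
[567.3 297.9 199.2] [-0.4 -1.3  0.3]
```

View pics/wrist3.png

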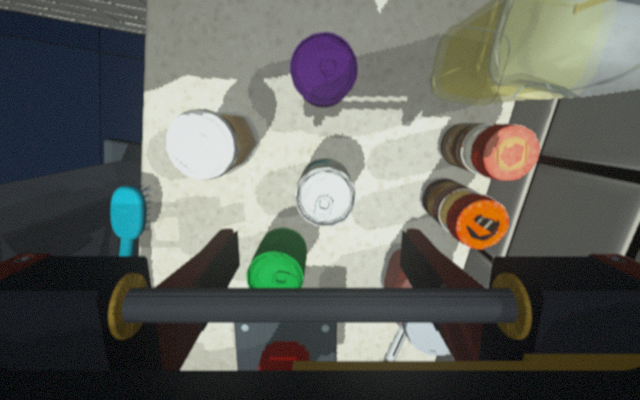

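Wrist view: the silver-topped tin at (325,193) is centred, with the green tin at (277,268) and the jar at (200,143) clear of the fingers. I descend and grip.

```bash
(python3 -m creep '[0,0,-0.035,0,0,0,-0.07,0,0,0,-0.105,0,0,0,-0.135,0,0,0,-0.155,0,0,0,-0.164,0,0,0,-0.164,0]' 1
python3 -m creep '[0,0,0,0,0,0,0,0,0,0,0,0,0,0,0,0,0,0,0,0,0,0,0,0,0,0,0,0]' 0.4
python3 -m creep '[0,0,0.005,0,0,0,0.02,0,0,0,0.02,0,0,0,0.02,0,0,0,0.02,0]') | sh /tmp/f.sh
```

```text
16.48 38.8] ft_force: [-0.9, -0.5, -0.3] 87.8 0.0
17.07 41.4] ft_force: [-1.8, -0.9, 7.0] 57.2 30.0
17.48 60.7] ft_force: [0.0, 0.6, -0.6] 56.9 30.0
```

```bash
(python3 -m creep '[0,0,0.03,0,0,0,0.065,0,0,0,0.1,0,0,0,0.135,0,0,0,0.17,0,0,0,0.205,0,0,0,0.22,0,0,0,0.22,0,0,0,0.22,0]') | sh /tmp/f.sh
cat > e.py <<'E'
from h import *
np.set_printoptions(precision=1,suppress=True)
C=cam('wrist'); o=get_obs(); im,d=cams.get_image('wrist'); save('wrist4',im); W=cloud('wrist',d,C)
m=(d>0)&(W[...,2]>o['ee_pos'][2]+10)&(W[...,2]<o['ee_pos'][2]+50)&(abs(W[...,0]-570)<35)&(abs(W[...,1]-298)<35)
P=W[m]; print(m.sum(),np.median(P[:,2]),P.min(0),P.max(0))
im2,d2=cams.get_image('side'); save('side2',im2)
print(o['ee_pos'],o['ft_force'])
E
python3 e.py
```

```text
18.23 280.2] ft_force: [0.8, -0.5, -1.1] 56.8 30.0
11003 308.3745140591041 [535.  269.8 290.3] [605.  327.1 330.2]
[570.5 298.1 280.2] [ 0.8 -0.5 -1.1]
```

View pics/wrist4.png

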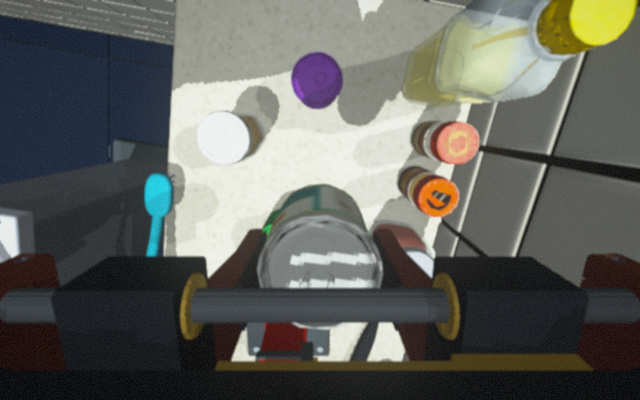

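Wrist view: the tin is held upright between the fingers at (320,260), with its bottom about 30 mm above platform height. I carry it over and lower it.

```bash
(python3 -m creep '[-0.001,-0.02,0,0,-0.002,-0.05,0,0,-0.004,-0.085,0,0,-0.006,-0.12,0,0,-0.008,-0.155,0,0,-0.009,-0.19,0,0,-0.01,-0.22,0,0,-0.011,-0.236,0,0,-0.011,-0.236,0,0,-0.011,-0.236,0,0]'
python3 -m creep '[0,0,-0.01,0,0,0,-0.018,0,0,0,-0.024,0,0,0,-0.024,0,0,0,-0.024,0]'
python3 -m creep '[0,0,-0.002,0,0,0,-0.002,0]'
python3 -m creep '[0,0,-0.001,0,0,0,-0.001,0]') | sh /tmp/f.sh
```

```text
19.17 278.4] ft_force: [0.9, 0.4, -0.8] 56.8 30.0
19.58 255.3] ft_force: [0.0, 0.0, -0.9] 57.0 30.0
19.75 254.2] ft_force: [1.2, 0.3, -1.6] 57.1 30.0
19.92 253.4] ft_force: [-0.0, 0.7, -1.2] 56.8 30.0
```

```bash
cat > g.py <<'E'
from h import *
np.set_printoptions(precision=1,suppress=True)
os=[]
C=cam('wrist'); im,d=cams.get_image('wrist'); W=cloud('wrist',d,C); o=get_obs()
m=(d>0)&(W[...,2]>195)&(W[...,2]<222)&(abs(W[...,0]-559)<60)&(abs(W[...,1]-62)<75)
print(m.sum(),np.median(W[m][:,2]) if m.sum() else 0); print(o['t'],o['ee_pos'],o['ft_force'])
E
python3 g.py
```

```text
5254 208.6948321496984
19.9667 [559.7  62.1 253.4] [ 0.2  1.2 -1.3]
```

Now 1 mm steps until contact.

```bash
(python3 -m creep '[0,0,-0.001,0,0,0,-0.001,0]'
python3 -m creep '[0,0,-0.001,0,0,0,-0.001,0]'
python3 -m creep '[0,0,-0.001,0,0,0,-0.001,0]') | sh /tmp/f.sh
```

```text
20.13 252.2] ft_force: [-0.1, 0.5, -1.8] 57.2 30.0
20.3 251.1] ft_force: [0.7, 1.0, -2.1] 56.7 30.0
20.47 250.1] ft_force: [0.0, -0.1, -1.9] 57.0 30.0
```

```bash
(python3 -m creep '[0,0,-0.0007,0,0,0,-0.0007,0]'
python3 -m creep '[0,0,-0.0007,0,0,0,-0.0007,0]') | sh /tmp/f.sh
```

```text
20.63 249.5] ft_force: [-1.1, -0.9, -2.3] 57.0 30.0
20.8 249.2] ft_force: [-2.5, -1.2, 2.1] 56.8 30.0
```

Contact. Release and retreat upwards.

```bash
(python3 -m creep '[0,0,0,0,0,0,0,0,0,0,0,0,0,0,0,0,0,0,0,0]' 1
python3 -m creep '[0,0,0.01,0,0,0,0.03,0,0,0,0.06,0,0,0,0.095,0,0,0,0.13,0,0,0,0.13,0,0,0,0.13,0,0,0,0.13,0]' 1) | sh /tmp/f.sh
cat > i.py <<'E'
from h import *
np.set_printoptions(precision=1,suppress=True)
C=cam('wrist'); im,d=cams.get_image('wrist'); save('wrist5',im); W=cloud('wrist',d,C)
for lo,hi in((265,300),(200,216)):
    m=(d>0)&(W[...,2]>lo)&(W[...,2]<hi)&(abs(W[...,0]-559)<60)&(abs(W[...,1]-62)<75)
    P=W[m]; print(m.sum(),np.median(P[:,2]),P.min(0),P.max(0),cv2.minEnclosingCircle(P[:,:2].astype(np.float32)),cv2.minAreaRect(P[:,:2].astype(np.float32)))
save('side3',cams.get_image('side')[0]); print(get_obs()['t'],get_obs()['ft_force'])
E
python3 i.py; python3 -c "
import cv2,numpy as np
a=cv2.imread('pics/wrist5.png');b=cv2.imread('pics/side3.png')
cv2.imwrite('pics/end.png',np.vstack([cv2.resize(a,(480,300)),cv2.resize(b,(480,300))]))"
```

```text
21.22 248.8] ft_force: [0.1, -0.1, -0.5] 85.7 0.0
21.88 378.8] ft_force: [0.2, -0.0, -0.0] 88.0 0.0
3532 277.5963040935767 [530.8  34.7 265.1] [586.8  91.1 282.5] ((558.800048828125, 62.346675872802734), 28.7752685546875) ((558.8926391601562, 62.848731994628906), (55.88532638549805, 56.47303771972656), 5.749358177185059)
2286 208.4985957968087 [519.7   4.4 201.1] [598.5 120.7 215.8] ((559.042724609375, 62.38634490966797), 61.259361267089844) ((559.1612548828125, 62.36527633666992), (63.98471450805664, 109.18409729003906), 9.624905586242676)
21.9833 [ 0.6  0.1 -0.5]
```

View pics/end.png

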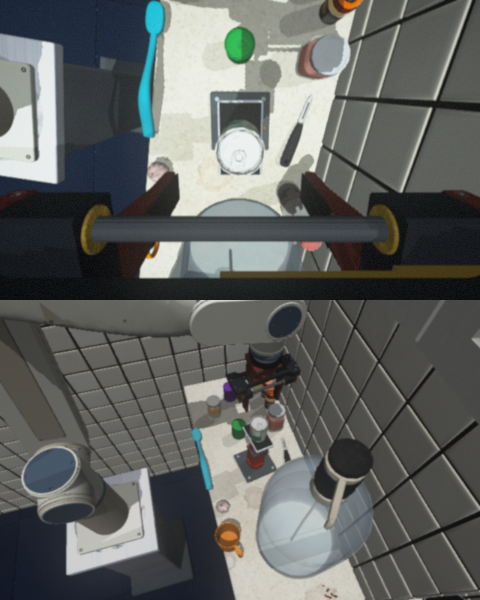

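The tin stands upright at (558.9,62.5), on the platform's centre at (559.1,62.4). The platform is still at 208.5 mm, the bystanders are where they were, and the gripper is clear.

```bash
python3 -c "
from workcell import ticket
print(ticket.close_job())"
```

```text
the job is handed in; nothing more can be done
None
```

Job handed in at about 22 s: I counted four clicks by feel, the pawl carries the platform on the fourth notch (58 mm above its lowest position), and the tin stands upright within about 1 mm of the platform's middle with the gripper clear.

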